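# Pinwheel layer of cartons from the roll-top store

### The job

Roll the store's slatted shutter fully up by its black pull and leave it up, then complete the layer on the little pallet slab: the two cartons in the store and the one on the bench go flat into the three free printed outlines, so that with the carton already laid they make the interlocking pinwheel. Set the cartons down gently, without dropping them, and leave everything else on the bench where it is.

Things in the scene. Friction and masses are not known exactly. Their poses are not given: they have to be found in the camera images.
- store: Grey roll-top bench store, 452 deep (x) x 374 wide (y) x 256 high; does not move. Origin: centre of its underside; front towards its -x, z up. Half-disc cheeks (radius 226 about the shutter's axis, inner faces at y = +-175) carry the curved tracks. Front sill 12 thick at x = -195, 106 high; the rear, x > 15, is roofed by a fixed curved shell.
- shelf_foot (a point): Foot of the plain shelf inside the store, on its top surface at mid-width: x = -150, z = 62 in the store's frame. From here the shelf slopes up at 30 degrees towards the store's rear, along its (cos 30, 0, sin 30), for 150. A stop 18 high stands across its foot.
- shutter (a joint): The store's tambour shutter: wooden slats behind an aluminium leading slat, on circular tracks about point store_axis. Radians: 0 fully down (closed, stop), 1.15 fully up (open, stop); growing lifts the front edge up and back, a positive rotation about the store's +y. It stays where it is left and needs 4 to 6 N along the arc at the pull.
- store_axis (a point): The axis of the shutter's track (along the store's y), in the middle of the store's width, 30 above the store's underside.
- shutter_pull (a point): Grip point inside the shutter's black pull, a block 26 wide along the store's y (grip these two faces), 20 along the arc, standing 45 out from the slat (outer face at radius 213 from store_axis). This point is at radius 241, 25.5 degrees above the store's -x direction when the joint is 0, and turns with it. Its axes turn with the shutter; y is the store's y.
- slab: Plywood pallet slab on three runners, 190 x 190 x 32 high, does not move. Origin: centre of its underside, z up; top face 32 above the origin. Four blue outlines of 110 x 54 printed on it form a pinwheel (170 square over all, 6 between neighbours, an empty 62 x 62 square in the middle).
- place1 (a point): Where the centre of a carton laid in outline 1 belongs: 23 above the slab's top face. The outline's long side lies along the slab's x axis; its half towards +x borders the empty square in the middle of the pinwheel.
- place2 (a point): Where the centre of a carton laid in outline 2 belongs: 23 above the slab's top face. The outline's long side lies along the slab's y axis; its half towards +y borders the empty square in the middle of the pinwheel.
- place3 (a point): Where the centre of a carton laid in outline 3 belongs: 23 above the slab's top face. The outline's long side lies along the slab's x axis; its half towards -x borders the empty square in the middle of the pinwheel.
- place4 (a point): Where the centre of a carton laid in outline 4 belongs: 23 above the slab's top face. The outline's long side lies along the slab's y axis; its half towards -y borders the empty square in the middle of the pinwheel.
- carton1_mid (a point): Centre of a closed cardboard carton 110 (x) x 54 (y) x 46 (z), about 0.18 kg. Cartons 1 to 3 are alike: any may go to any of outlines 2 to 4, either way round. This one starts in the store's left half (+y), lying on the sloping shelf with its lower end at the stop, x pointing up the slope.
- carton2_mid (a point): The same kind of carton in the store's right half, lying in the same way.
- carton3_mid (a point): The same kind of carton, lying flat on the bench in front of the label printer (118 high, at the back of the bench; a bench supply 140 high and a soldering station 130 high, with an iron rest 160 high, stand to its right).
- carton4_mid (a point): The same kind of carton, already laid in outline 1 of the slab, where it stays.
- spirit: White bottle with a blue cap, 52 across x 115 high, upright; origin at its underside. Bystander.
- tape: Roll of brown packing tape lying flat, 100 across x 48 high; origin at its underside. Bystander.
- solder: Reel of solder standing on its flange, 66 across x 50 high; origin at its underside. Bystander.
- meter: Yellow multimeter lying flat, 175 x 86 x 44 high; origin at its underside. Bystander.
- parts_tray: Blue divided parts tray 150 x 100 x 28; origin at its underside. Bystander.
- flux: Small amber jar of flux with a black cap, 44 across x 48 high, upright; origin at its underside. Bystander.

How it is judged:
On the way:
1. the shutter is rolled fully up (value of joint shutter above 1.05 rad), for 0.2 s.
At the end, for the whole second after the job is handed in: The carton already laid is still in outline 1 and cartons 1 to 3 fill the other three: each centre within 12 mm of its outline's, lying flat (within 0.1 rad), square to the outline (within 0.12 rad) and at rest; the shutter is still up (joint above 1.0 rad) (distance between carton4_mid and place1 below 0.012 m and angle between the x axis of carton4_mid and the x axis of slab, either way round below 0.12 rad and ((distance between carton1_mid and place2 below 0.012 m and angle between the x axis of carton1_mid and the y axis of slab, either way round below 0.12 rad) or (distance between carton2_mid and place2 below 0.012 m and angle between the x axis of carton2_mid and the y axis of slab, either way round below 0.12 rad) or (distance between carton3_mid and place2 below 0.012 m and angle between the x axis of carton3_mid and the y axis of slab, either way round below 0.12 rad)) and ((distance between carton1_mid and place3 below 0.012 m and angle between the x axis of carton1_mid and the x axis of slab, either way round below 0.12 rad) or (distance between carton2_mid and place3 below 0.012 m and angle between the x axis of carton2_mid and the x axis of slab, either way round below 0.12 rad) or (distance between carton3_mid and place3 below 0.012 m and angle between the x axis of carton3_mid and the x axis of slab, either way round below 0.12 rad)) and ((distance between carton1_mid and place4 below 0.012 m and angle between the x axis of carton1_mid and the y axis of slab, either way round below 0.12 rad) or (distance between carton2_mid and place4 below 0.012 m and angle between the x axis of carton2_mid and the y axis of slab, either way round below 0.12 rad) or (distance between carton3_mid and place4 below 0.012 m and angle between the x axis of carton3_mid and the y axis of slab, either way round below 0.12 rad)) and angle between each of carton1_mid, carton2_mid, carton3_mid, carton4_mid's own z axis and vertical below 0.1 rad and linear speed of each of carton1, carton2, carton3, carton4 below 0.02 m/s and value of joint shutter above 1 rad); the robot touches nothing.
It fails at once if a carton is dropped onto the slab: it comes down there faster than 0.7 m/s, as in a fall of 25 mm ((z of carton1_mid in the frame of slab below 0.1 m and horizontal distance between carton1_mid and slab below 0.12 m and linear speed of carton1 above 0.7 m/s) or (z of carton2_mid in the frame of slab below 0.1 m and horizontal distance between carton2_mid and slab below 0.12 m and linear speed of carton2 above 0.7 m/s) or (z of carton3_mid in the frame of slab below 0.1 m and horizontal distance between carton3_mid and slab below 0.12 m and linear speed of carton3 above 0.7 m/s)).
It fails at once if another thing on the bench (bottle, tape, solder, multimeter, tray, flux jar) is pushed more than 25 mm or tipped (distance of any of spirit, tape, solder, meter, parts_tray, flux from where it was at the start of the episode above 0.025 m or angle between any of spirit, tape, solder, meter, parts_tray, flux's own z axis and vertical above 0.3 rad).
It also fails if it takes over 72 s, if anything falls off the work surface, if the arm or the gripper's body presses on something with over 40 N, if the wrist force passes 120 N, or if a joint passes its speed limit or range.

### The arm

A 6-joint arm with a two-finger parallel gripper is mounted at the origin on the work surface. World frame = base frame: x ahead of the robot, y to its left, z up, the work surface at z = 0. Lengths are in m, angles in rad, forces in N, time in s.
With the tool pointing down it reaches from about 0.25 to 0.775 m from the base axis. Payload 4 kg.
Tool frame: the origin (TCP) lies midway between the tips of the shut fingers; the grasp point (between the pads) lies 19 mm behind it; z points along the fingers, y is the line along which they close (so a half turn about z gives the same grasp; the last joint's range is limited). The gripper opens to 94 mm and grips with 3 to 60 N. Pads are 16 mm wide; open, the fingers measure 119 mm over their backs; the gripper's body (75 mm by 177 mm) begins 78 mm behind the grasp point.
Start: joints at [-1.224, 0.087, 1.371, -0, 1.684, -0.103], TCP at [0.239, -0.495, 0.206] pointing down, gripper open.
Joint ranges: [-3.1, 3.1], [-0.76, 2.03], [0.27, 2.55], [-1.08, 4.22], [0.17, 2.65], [-2.57, 2.57]. Speed limits (rad/s): [2.79, 2.79, 3.14, 3.14, 3.14, 3.14].

### API

Orientations are given as a rotation vector (axis times angle).
In Python, from station import env, viewer gives the robot as it stands. The module is installed in compiled form; this text tells all that it offers.
- The arm moves only by the tool send_rows, never from a script. Its argument "moves" is a list of rows, each a list of 3 entries, a list of its own where there are three numbers: the shift along the world's x, y, z in mm, then the turn about the world's z in degrees, then the opening, from -1 (shut) to 1 (fully open). A call has 1 to 8 rows; each row is the pose to reach, as a shift and turn from the pose commanded when the call began; what a row does not reach only later rows make up. A row lasts 1/8 s, in which the tool goes at most 62.5 mm and 10.7 degrees, less where a joint would pass 70% of its speed; a pose out of reach is approached as far as the arm can. A call with a gripper value outside its range is refused whole. The fingers move at their own pace and stop on an object; the grip force is fixed at half the most. Time passes only in rows, so rows that repeat a pose let the fingers close. It gives the time, the measured TCP pose, the force, the opening and the grip force at its end, in the units of the state.
- env.get_state(): the state, without advancing time (a new reading comes with each control period).
- viewer.capture(name): name is "scene" or "top"; returns (picture, depth): 480x640x3 uint8, blue, green, red; 480x640 float32, m along the optical axis (not along the pixel's ray), 0 where there is no reading.
- viewer.camera_model(name): a dict with "fx", "fy", "cx", "cy" (pixels), "position" and "attitude" of the camera in the world. Camera axes: x right, y up, looking along -z (the intrinsics and any distortion apply to the point x, -y, -z); pixel columns grow to the right and rows downward; lengths in m; the calibration is good to about 2 mm. A picture is of the moment at which its call begins. camera_model takes no time and is no camera call.
- env.sign_off(): hands the job in; it is judged then, once.
The state is a dict: "clock": time; "qpos": joint angles; "joint_vel": joint speeds; "effort": joint torques, N m; "position": TCP position; "eef_rot": TCP orientation; "wrist_force": force on the tool from outside, world axes, zero at the start; "torque": the same for the moment, N m; "gripper_width": finger opening in m; "gripper_force": force on a finger pad.
Only numpy, scipy, OpenCV 4.12 (cv2) and the standard library are available. Lean on these libraries where they do the work, as an engineer would, in place of code of your own. Each camera call takes 0.05 s, during which the arm holds its last target. There are 200 camera calls.

## Working session

There is one attempt and no reset: what is moved stays moved. The work goes in short steps, Python scripts to look and compute and a tool call to move; the robot and the scene stay as the last step left them, time stands still between calls to the robot, and variables do not carry over. Pictures are saved under pics/ and viewed, at most 10 in all, crops included, and the job is handed in when it is done.

Besides the shell and the picture viewer there is one more tool, called after "Emit:" by a JSON object that holds its "name" and its "arguments", one argument or row to a line. send_rows: Moves the arm, as the interface text tells. Its arguments: {"type":"object","properties":{"moves":{"type":"array"}},"required":["moves"]}

```bash
mkdir -p pics; python3 - <<'E'
from station import env, viewer
import cv2,numpy as np
print(env.get_state())
for n in("scene","top"):
    p,d=viewer.capture(n); cv2.imwrite(f"pics/{n}0.png",p); np.save(f"{n}0.npy",d); print(viewer.camera_model(n), (d>0).mean())
E
```

```text
{'clock': 0.0, 'qpos': array([-1.22412145e+00,  8.79420178e-02,  1.37224043e+00, -3.69874116e-05,
        1.68358395e+00, -1.03117634e-01]), 'joint_vel': array([ 1.26501157e-03,  5.99737319e-04, -8.99161403e-05, -9.69398131e-04,
       -3.23579258e-04,  1.40285284e-03]), 'effort': array([-7.77727873e-04, -3.40186930e+01, -3.02426684e+01,  7.14186486e-02,
        3.29769740e-02, -1.60724262e-04]), 'position': array([ 0.23891795, -0.49479316,  0.20431828]), 'eef_rot': array([-3.06038115e+00, -7.00105107e-01,  4.71774695e-04]), 'wrist_force': array([-0.25919007, -0.56826467, -0.01549259]), 'torque': array([ 0.03328686, -0.02524214, -0.04994542]), 'gripper_force': 0.0, 'gripper_width': 0.09400896740815276}
{'fx': 620.2734643737259, 'fy': 620.2734643737259, 'cx': 318.3344363732671, 'cy': 231.15898195151414, 'position': array([ 0.28756168, -0.98604281,  1.00446318]), 'attitude': array([ 0.82441199, -0.13033272, -0.31093311])} 0.9961588541666667
{'fx': 452.3922985911263, 'fy': 452.3922985911263, 'cx': 315.45765108603587, 'cy': 246.45345125431714, 'position': array([ 0.49870038, -0.07672954,  1.11189644]), 'attitude': array([ 0.06728939, -0.04269153, -1.56953525])} 0.996064453125
```

View pics/scene0.png

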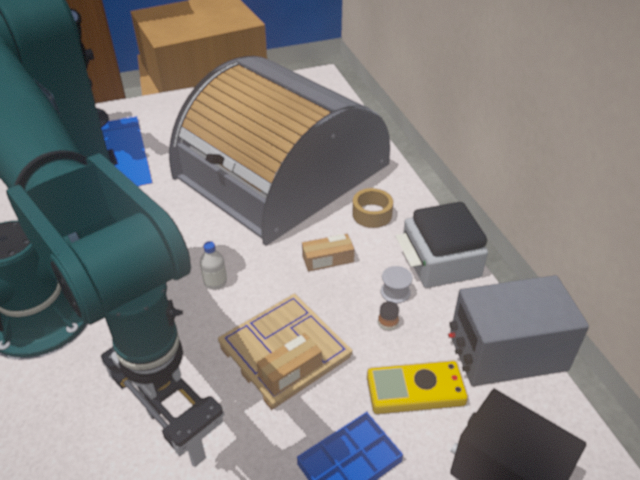

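View pics/top0.png

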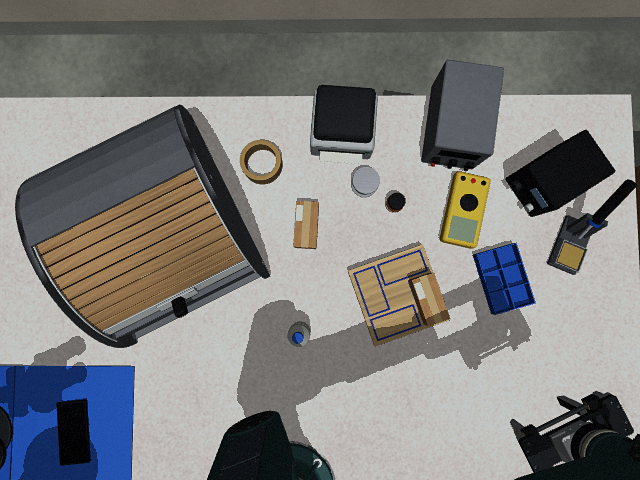

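Scene view: closed store at about (280,140) with the black pull at (213,158); carton 3 at (328,252); the slab with carton 4 at (285,350). Top view: pull at (180,307), carton 3 at (306,223), slab centre at about (398,293) with carton 4 on its right at (428,300), and the bottle at (298,335).

```bash
cat >h.py <<'E'
import cv2,numpy as np
from scipy.spatial.transform import Rotation as R
from station import env, viewer
def cloud(name,save=None):
    p,d=viewer.capture(name); m=viewer.camera_model(name)
    if save: cv2.imwrite(f"pics/{save}.png",p)
    v,u=np.mgrid[0:480,0:640]
    c=np.stack([(u-m['cx'])/m['fx']*d,-(v-m['cy'])/m['fy']*d,-d],-1)
    w=c@R.from_rotvec(m['attitude']).as_matrix().T+m['position']
    w[d==0]=np.nan
    return p,w
def rect(xy):
    (c,s,a)=cv2.minAreaRect((np.asarray(xy)*1000).astype(np.float32)); 
    if s[0]<s[1]: s=s[::-1]; a+=90
    return np.round(c,1),np.round(s,1),round((a+90)%180-90,2)   # centre mm, (long,short), long axis angle deg
def blobs(mask,minpx=60):
    n,l,s,_=cv2.connectedComponentsWithStats(mask.astype(np.uint8))
    return [l==i for i in range(1,n) if s[i,4]>=minpx]
E
python3 - <<'E'
from h import *
for n in("top","scene"):
    p,w=cloud(n); z=w[...,2]; x=w[...,0]; y=w[...,1]
    hsv=cv2.cvtColor(p,cv2.COLOR_BGR2HSV)
    print(n,"bench z",np.nanmedian(z[(abs(z)<.02)]))
    print("blobs z 38..90 :")
    for b in blobs((z>.022)&(z<.3)&(x>.15)&(x<.9)&(y>-.6),80):
        print("  all",rect(w[b][:,:2]),b.sum(),"zmax",round(np.nanpercentile(z[b],98),3))
    for b in blobs((z>.026)&(z<.038)&(x>.2)&(x<.6)&(y<.1)&(y>-.4),300): print("  slabtop",rect(w[b][:,:2]),b.sum(),np.median(z[b]))
    brown=(hsv[...,0]>5)&(hsv[...,0]<25)&(hsv[...,1]>50)
    for zr in((.040,.052),(.07,.086)):
        for b in blobs((z>zr[0])&(z<zr[1])&(x>.2)&(x<.7)&(y<.2)&(y>-.4),200): print("  carton?",zr,rect(w[b][:,:2]),b.sum(),np.median(z[b]))
    blue=(hsv[...,0]>105)&(hsv[...,0]<130)&(hsv[...,1]>90)&(z>.025)&(z<.04)
    for b in blobs(cv2.dilate(blue.astype(np.uint8),np.ones((3,3)))>0,60): print("  blue",rect(w[b&blue][:,:2]),b.sum())
    blk=(p.max(-1)<45)&(z>.11)&(z<.2)&(y>.1)
    for b in blobs(blk,30): print("  black",np.round(np.median(w[b],0),3),rect(w[b][:,:2]),b.sum(),np.round(np.percentile(z[b],[2,98]),3))
E
```

```text
top bench z -0.0001843351100829782
blobs z 38..90 :
  all (array([ 836.7, -392.5]), array([146.7, 131.3]), -8.45) 4688 zmax 0.143
  all (array([ 837.8, -123.5]), array([151.2, 131.2]), 86.77) 3802 zmax 0.12
  all (array([617.4, 318. ]), array([443.4, 378.9]), 26.76) 37131 zmax 0.255
  all (array([781.2,  72.7]), array([98.5, 98.5]), -3.66) 757 zmax 0.051
  all (array([ 720.6, -560. ]), array([143.2,  80. ]), -0.01) 2491 zmax 0.13
  all (array([ 731.8, -178.8]), array([64.1, 63.8]), 87.93) 593 zmax 0.053
  all (array([ 665.2, -420.5]), array([175.4,  87.1]), -13.27) 2613 zmax 0.045
  all (array([ 681.9, -252.6]), array([39.3, 38.1]), -88.31) 247 zmax 0.051
  all (array([627.1, -36.8]), array([110.4,  54.4]), -3.09) 1066 zmax 0.05
  all (array([ 499. , -511.5]), array([150.4, 102.6]), 15.83) 387 zmax 0.031
  all (array([ 460. , -256.7]), array([190. , 189.9]), -70.56) 6458 zmax 0.08
  all (array([369.7, -21.5]), array([51. , 50.2]), -24.79) 454 zmax 0.117
  all (array([ 264.3, -536.3]), array([21.5, 10.6]), -7.03) 208 zmax 0.273
  all (array([196.5,  46.8]), array([147.9,  64.2]), 78.7
[... 2773 characters left out ...]
, array([111.9,  60.9]), -4.03) 851 0.04392889037731129
  carton? (0.04, 0.052) (array([ 680.2, -256. ]), array([42.2, 38.4]), -81.15) 265 0.04547668771837321
  carton? (0.04, 0.052) (array([ 447. , -347.4]), array([119.9,  49.6]), -6.84) 243 0.04651141628978017
  carton? (0.07, 0.086) (array([602.5, 101.3]), array([218.8,  18.8]), 23.62) 381 0.07790502460589632
  carton? (0.07, 0.086) (array([367.2, -29.2]), array([48.8, 39.5]), 1.18) 208 0.07723216341284855
  carton? (0.07, 0.086) (array([ 450.6, -323.6]), array([112.7,  56.9]), 19.08) 1581 0.07599369608586692
  blue (array([ 494.2, -506.1]), array([148.6,  81.6]), 15.65) 587
  blue (array([ 542.9, -551. ]), array([77.1,  3.8]), 16.59) 190
```

```bash
python3 - <<'E'
from h import *
from scipy.optimize import least_squares
p,w=cloud("top"); hsv=cv2.cvtColor(p,cv2.COLOR_BGR2HSV); x,y,z=np.moveaxis(w,-1,0)
S=(np.hypot(x-.617,y-.318)<.3)
wood=S&(hsv[...,0]>5)&(hsv[...,0]<25)&(hsv[...,1]>60)&(z>.12)
q=w[wood][::5]
f=lambda a:np.hypot((q[:,0]-.62)*np.cos(a[0])+(q[:,1]-.32)*np.sin(a[0])-a[1],q[:,2]-.03)-a[2]
r=least_squares(f,[.45,0,.213],loss='soft_l1',f_scale=.002); print(len(q),r.x,np.degrees(r.x[0]),np.sqrt(np.mean(r.fun**2)))
a=r.x[0]; xs=lambda P:(P[...,0]-.62)*np.cos(a)+(P[...,1]-.32)*np.sin(a)-r.x[1]
ys=lambda P:-(P[...,0]-.62)*np.sin(a)+(P[...,1]-.32)*np.cos(a)
al=S&(z>.06); print("store y extent",np.percentile(ys(w[al]),[.2,99.8]),"x",np.percentile(xs(w[al]),[.1,99.9]))
print("wood y",np.percentile(ys(w[wood]),[.5,99.5]))
blk=(p.max(-1)<45)&(z>.13)&(z<.2)&(np.hypot(x-.438,y-.227)<.04)
print("pull ys",np.percentile(ys(w[blk]),[2,50,98]),"xs",np.percentile(xs(w[blk]),[2,50,98]),"z",np.percentile(z[blk],[2,50,98]))
c=np.array([.62,.32])+r.x[1]*np.array([np.cos(a),np.sin(a)]); print(c)
s=env.get_state(); print(np.degrees(R.from_rotvec(s['eef_rot']).as_euler('zyx')),R.from_rotvec(s['eef_rot']).as_matrix()[:,1])
E
```

```text
3527 [0.4645056  0.00222282 0.21281397] 26.61421057779104 0.0018001940385403532
store y extent [-0.18795019  0.18586903] x [-0.22262845  0.19550726]
wood y [-0.16775429  0.17014512]
pull ys [-0.01394456 -0.00356789  0.01032095] xs [-0.22534471 -0.20661581 -0.18715255] z [0.14387961 0.15643829 0.16537359]
[0.6219873  0.32099578]
[-2.57704327e+01 -2.16196603e-02 -1.79946552e+02] [ 0.4347664  -0.90054271 -0.00100412]
```

Emit:
{"name": "send_rows", "arguments": {
  "moves": [
    [[60,250,30],1,1],
    [[120,480,30],1,1],
    [[120,480,30],1,1],
    [[120,480,30],1,1],
    [[189,718,30],1,1],
    [[189,718,30],1,1],
    [[189,718,30],1,1],
    [[189,718,30],1,1]
  ]
}}

```text
clock: 1.25
position: [0.3646, -0.0102, 0.2294]
eef_rot: [3.056, 0.726, 0.002]
wrist_force: [1.3, -0.5, -0.4]
gripper_width: 0.094
gripper_force: 0.0
```

Emit:
{"name": "send_rows", "arguments": {
  "moves": [
    [[63,233,0],0,1],
    [[63,233,0],0,1],
    [[63,233,0],0,1],
    [[63,233,0],0,1],
    [[63,233,0],0,1],
    [[63,233,0],0,1]
  ]
}}

```text
clock: 2.0
position: [0.4273, 0.2205, 0.2289]
eef_rot: [3.055, 0.728, -0.001]
wrist_force: [0.5, -0.4, -0.0]
gripper_width: 0.0936
gripper_force: 0.0
```

```bash
cat >st.py <<'E'
from h import *
s=env.get_state(); M=R.from_rotvec(s['eef_rot']).as_matrix()
print(round(s['clock'],2),np.round(s['position']*1000,1),"ytool deg",round(np.degrees(np.arctan2(M[1,1],M[0,1])),2),"w",round(s['gripper_width']*1000,1),"F",np.round(s['wrist_force'],1),s['gripper_force'],"q",np.round(s['qpos'],2))
E
python3 st.py
```

```text
2.0 [427.3 220.5 228.9] ytool deg -63.21 w 93.6 F [ 0.5 -0.4 -0. ] 0.0 q [ 0.36 -0.07  1.48 -0.    1.73  1.46]
```

Emit:
{"name": "send_rows", "arguments": {
  "moves": [
    [[1,2,-60],0,1],
    [[1,2,-112],0,1],
    [[1,2,-112],0,1],
    [[1,2,-112],0,-1],
    [[1,2,-112],0,-1],
    [[1,2,-112],0,-1],
    [[1,2,-112],0,-1],
    [[1,2,-112],0,-1]
  ]
}}

```text
clock: 3.0
position: [0.4287, 0.223, 0.1175]
eef_rot: [3.056, 0.728, 0.001]
wrist_force: [-0.3, 1.0, 0.1]
gripper_width: 0.0476
gripper_force: 0.0
```

Emit:
{"name": "send_rows", "arguments": {
  "moves": [
    [[0,0,0],0,-1],
    [[0,0,0],0,-1],
    [[0,0,0],0,-1],
    [[0,0,0],0,-1],
    [[9,4,17],0,-1],
    [[18,9,34],0,-1],
    [[30,15,51],0,-1],
    [[42,21,67],0,-1]
  ]
}}

```text
clock: 4.0
position: [0.4705, 0.2435, 0.1799]
eef_rot: [3.055, 0.726, -0.008]
wrist_force: [6.8, 1.5, -16.8]
gripper_width: 0.0257
gripper_force: 30.0
```

Emit:
{"name": "send_rows", "arguments": {
  "moves": [
    [[14,7,14],0,-1],
    [[29,14,27],0,-1],
    [[61,31,48],0,-1],
    [[97,48,62],0,-1],
    [[126,63,68],0,-1],
    [[158,79,70],0,-1],
    [[160,80,70],0,-1],
    [[160,80,70],0,-1]
  ]
}}

```text
clock: 5.0
position: [0.6277, 0.3223, 0.2497]
eef_rot: [3.053, 0.726, -0.022]
wrist_force: [-4.7, -4.5, -5.3]
gripper_width: 0.0258
gripper_force: 35.0
```

```bash
python3 st.py; python3 - <<'E'
from h import *
p,w=cloud("top","t1"); 
E
```

```text
5.0 [627.7 322.3 249.7] ytool deg -63.25 w 25.8 F [-4.7 -4.5 -5.3] 34.96485635172576 q [ 0.39  0.46  0.82 -0.    1.87  1.5 ]
```

View pics/t1.png

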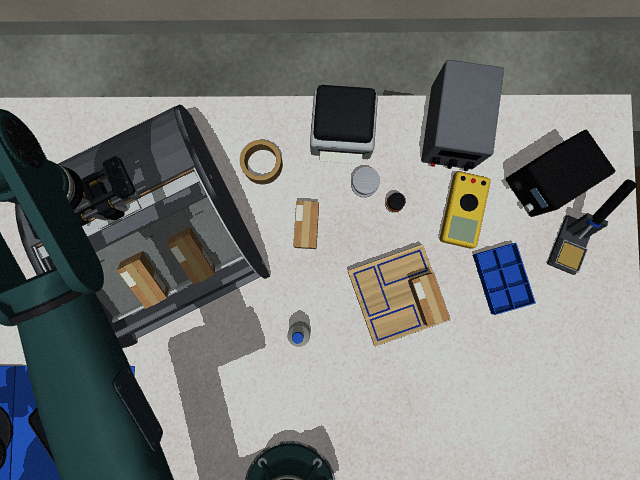

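The shutter is up with the gripper holding its pull at about (110,190). Both store cartons are visible on the shelf: (142,280) on the left and (191,257) on the right.

```bash
python3 - <<'E'
from h import *
p,w=cloud("top"); hsv=cv2.cvtColor(p,cv2.COLOR_BGR2HSV); x,y,z=np.moveaxis(w,-1,0)
a=np.radians(26.6); o=np.array([.6224,.3201]); ca,sa=np.cos(a),np.sin(a)
xs=(x-o[0])*ca+(y-o[1])*sa; ys=-(x-o[0])*sa+(y-o[1])*ca
n=np.array([-.5,.866]); h=(xs+.150)*n[0]+(z-.062)*n[1]; t=(xs+.150)*.866+(z-.062)*.5
m=(h>.038)&(h<.055)&(abs(ys)<.17)&(t>0)&(t<.15)
for b in blobs(m,150):
    print(rect(np.stack([t[b],ys[b]],-1)), b.sum(), "h",np.median(h[b]))
E
```

```text
(array([ 56.4, -61.3]), array([112. ,  55.2]), -0.1) 1234 h 0.04595170312561486
(array([56.1, 57.4]), array([112.2,  56.4]), 0.03) 1272 h 0.04595267355549469
```

Emit:
{"name": "send_rows", "arguments": {
  "moves": [
    [[0,0,0],0,1],
    [[0,0,0],0,1],
    [[0,0,6],0,1],
    [[0,0,10],0,1],
    [[-25,-12,12],0,1],
    [[-75,-37,20],0,1],
    [[-120,-60,30],0,1],
    [[-120,-60,30],0,1]
  ]
}}

```text
clock: 6.1
position: [0.5091, 0.2633, 0.2875]
eef_rot: [-3.055, -0.727, -0.009]
wrist_force: [0.0, -0.6, -0.1]
gripper_width: 0.0936
gripper_force: 0.0
```

Emit:
{"name": "send_rows", "arguments": {
  "moves": [
    [[93,-298,0],-30,1],
    [[93,-298,0],-30,1],
    [[93,-298,0],-30,1],
    [[93,-298,0],-30,1],
    [[93,-298,0],-30,1],
    [[93,-298,-60],-30,1],
    [[93,-298,-120],-30,1],
    [[93,-298,-180],-30,1]
  ]
}}

```text
clock: 7.1
position: [0.6054, -0.0348, 0.1025]
eef_rot: [3.14, -0.09, 0.004]
wrist_force: [0.8, -0.4, -0.6]
gripper_width: 0.0941
gripper_force: 0.0
```

```bash
python3 st.py
```

```text
7.1 [605.4 -34.8 102.5] ytool deg -93.28 w 94.1 F [ 0.8 -0.4 -0.6] 0.0 q [-0.15  0.25  1.39  0.    1.5   1.48]
```

Emit:
{"name": "send_rows", "arguments": {
  "moves": [
    [[0,0,-50],0,1],
    [[0,0,-94],0,1],
    [[0,0,-94],0,-1],
    [[0,0,-94],0,-1],
    [[0,0,-94],0,-1],
    [[0,0,-94],0,-1],
    [[0,0,-94],0,-1],
    [[0,0,-94],0,-1]
  ]
}}

```text
clock: 8.1
position: [0.605, -0.0349, 0.0124]
eef_rot: [3.139, -0.089, 0.006]
wrist_force: [0.0, -1.9, 5.3]
gripper_width: 0.054
gripper_force: 29.9
```

```bash
python3 st.py
```

```text
8.1 [605.  -34.9  12.4] ytool deg -93.24 w 54.0 F [ 0.  -1.9  5.3] 29.928236603736877 q [-0.15  0.32  1.49 -0.    1.33  1.48]
```

Emit:
{"name": "send_rows", "arguments": {
  "moves": [
    [[0,0,50],0,-1],
    [[0,0,100],0,-1],
    [[-40,-41,110],10,-1],
    [[-80,-82,110],20,-1],
    [[-120,-123,110],22.6,-1],
    [[-157,-165,110],22.6,-1],
    [[-157,-165,80],22.6,-1],
    [[-157,-165,60],22.6,-1]
  ]
}}

```text
clock: 9.1
position: [0.4452, -0.1991, 0.0687]
eef_rot: [-3.096, -0.525, 0.001]
wrist_force: [0.1, 0.2, -1.8]
gripper_width: 0.0539
gripper_force: 29.9
```

```bash
python3 - <<'E'
from h import *
p,w=cloud("top","t2"); z=w[...,2];x,y=w[...,0],w[...,1]
hsv=cv2.cvtColor(p,cv2.COLOR_BGR2HSV)
brown=(hsv[...,0]>5)&(hsv[...,0]<25)&(hsv[...,1]>50)
for b in blobs(brown&(z>.09)&(z<.125)&(np.hypot(x-.46,y+.22)<.15),80): print(rect(w[b][:,:2]),b.sum(),np.median(z[b]))
E
python3 st.py
```

```text
(array([ 496.2, -180.6]), array([53.4, 46.8]), -71.62) 278 0.10169613339038108
9.15 [ 443.7 -197.9   65.7] ytool deg -70.71 w 53.9 F [-1.9 -0.7 -2.4] 29.92540419101715 q [-0.54  0.02  1.72  0.    1.41  0.7 ]
```

Emit:
{"name": "send_rows", "arguments": {
  "moves": [
    [[2,-1,0],0,-1],
    [[4,-1,-5],0,-1],
    [[4,-1,-10],0,-1],
    [[4,-1,-15],0,-1],
    [[4,-1,-15],0,-1]
  ]
}}

```text
clock: 9.78
position: [0.4502, -0.1999, 0.0546]
eef_rot: [-3.096, -0.529, 0.001]
wrist_force: [0.0, -1.0, -1.5]
gripper_width: 0.0541
gripper_force: 29.9
```

```bash
python3 st.py
```

```text
9.78 [ 450.2 -199.9   54.6] ytool deg -70.62 w 54.1 F [ 0.  -1.  -1.5] 29.925920963287354 q [-0.53  0.04  1.72 -0.    1.38  0.7 ]
```

Emit:
{"name": "send_rows", "arguments": {
  "moves": [
    [[-3,0,-4],0,-1],
    [[-3,0,-7],0,-1],
    [[-3,0,-10],0,-1],
    [[-3,0,-11],0,-1],
    [[-3,0,-11],0,-1]
  ]
}}

```text
clock: 10.4
position: [0.4476, -0.2002, 0.0445]
eef_rot: [3.097, 0.529, -0.0]
wrist_force: [-2.2, 1.5, 1.0]
gripper_width: 0.0542
gripper_force: 29.9
```

```bash
python3 st.py
```

```text
10.4 [ 447.6 -200.2   44.5] ytool deg -70.63 w 54.2 F [-2.2  1.5  1. ] 29.921672344207764 q [-0.54  0.05  1.74 -0.    1.35  0.7 ]
```

Emit:
{"name": "send_rows", "arguments": {
  "moves": [
    [[0,0,0],0,0.9],
    [[0,0,0],0,0.9],
    [[0,0,0],0,0.9],
    [[0,0,30],0,1],
    [[0,0,90],0,1],
    [[10,40,150],0,1],
    [[25,90,200],7,1],
    [[42,150,245],7,1]
  ]
}}

```text
clock: 11.4
position: [0.4826, -0.0752, 0.2705]
eef_rot: [3.058, 0.715, 0.003]
wrist_force: [0.3, 0.6, -0.1]
gripper_width: 0.0937
gripper_force: 0.0
```

```bash
python3 st.py;python3 - <<'E'
from h import *
p,w=cloud("top","t3"); z=w[...,2];x,y=w[...,0],w[...,1]
for b in blobs((z>.07)&(z<.086)&(x>.3)&(x<.6)&(y<-.1)&(y>-.4),200): print(rect(w[b][:,:2]),b.sum(),np.median(z[b]))
E
```

```text
11.4 [482.6 -75.2 270.5] ytool deg -63.67 w 93.7 F [ 0.3  0.6 -0.1] 0.0 q [-0.27 -0.06  1.39 -0.    1.81  0.84]
(array([ 452.2, -320.9]), array([110.6,  54.7]), 19.19) 1189 0.07754132082188248
(array([ 446. , -221.6]), array([74., 32.]), -13.03) 245 0.07750612144382196
```

Emit:
{"name": "send_rows", "arguments": {
  "moves": [
    [[86,297,18],0,1],
    [[86,297,18],0,1],
    [[86,297,18],0,1],
    [[86,297,18],0,1],
    [[86,297,18],0,1],
    [[86,297,18],0,1]
  ]
}}

```text
clock: 12.2
position: [0.5683, 0.2247, 0.2843]
eef_rot: [-3.056, -0.725, 0.004]
wrist_force: [-0.6, -1.2, 0.7]
gripper_width: 0.094
gripper_force: 0.0
```

```bash
python3 st.py;python3 - <<'E'
from h import *
p,w=cloud("top","t4"); z=w[...,2];x,y=w[...,0],w[...,1]
for b in blobs((z>.07)&(z<.086)&(x>.3)&(x<.6)&(y<-.1)&(y>-.4),200): print(rect(w[b][:,:2]),b.sum(),np.median(z[b]))
E
```

```text
12.2 [568.3 224.7 284.3] ytool deg -63.3 w 94.0 F [-0.6 -1.2  0.7] 0.0 q [0.28 0.23 1.06 0.   1.86 1.39]
(array([ 469.1, -192.1]), array([110.7,  54.5]), 18.65) 1166 0.07759483540403433
(array([ 452.5, -321.4]), array([111. ,  55.3]), 18.77) 1189 0.07744132290415129
```

Emit:
{"name": "send_rows", "arguments": {
  "moves": [
    [[0,0,-60],0,1],
    [[0,0,-120],0,1],
    [[0,0,-160],0,1],
    [[0,0,-176],0,1],
    [[0,0,-176],0,1],
    [[0,0,-176],0,1]
  ]
}}

```text
clock: 13.0
position: [0.5698, 0.2209, 0.1132]
eef_rot: [-3.059, -0.716, -0.008]
wrist_force: [-0.2, -0.2, 0.9]
gripper_width: 0.0942
gripper_force: 0.0
```

```bash
python3 st.py
```

```text
13.0 [569.8 220.9 113.2] ytool deg -63.66 w 94.2 F [-0.2 -0.2  0.9] 0.0 q [ 0.28  0.25  1.36 -0.    1.52  1.39]
```

Emit:
{"name": "send_rows", "arguments": {
  "moves": [
    [[0,2,-4],0,1],
    [[0,2,-4],0,-1],
    [[0,2,-4],0,-1],
    [[0,2,-4],0,-1],
    [[0,2,-4],0,-1],
    [[0,2,-4],0,-1],
    [[0,2,-4],0,-1]
  ]
}}

```text
clock: 13.88
position: [0.5681, 0.223, 0.1062]
eef_rot: [-3.059, -0.717, 0.0]
wrist_force: [-0.2, -0.3, -0.0]
gripper_width: 0.0539
gripper_force: 30.0
```

```bash
python3 st.py
```

```text
13.88 [568.1 223.  106.2] ytool deg -63.63 w 53.9 F [-0.2 -0.3 -0. ] 29.973063468933105 q [0.28 0.26 1.37 0.   1.51 1.39]
```

Emit:
{"name": "send_rows", "arguments": {
  "moves": [
    [[0,0,50],0,-1],
    [[0,0,110],0,-1],
    [[0,0,165],0,-1],
    [[0,0,192],0,-1],
    [[5,-50,194],0,-1],
    [[14,-110,194],10,-1],
    [[22,-170,194],20,-1],
    [[30,-230,194],30,-1]
  ]
}}

```text
clock: 14.88
position: [0.598, -0.0079, 0.2994]
eef_rot: [-2.766, -1.489, 0.001]
wrist_force: [2.0, 0.4, -1.6]
gripper_width: 0.0541
gripper_force: 30.0
```

```bash
python3 st.py; python3 -c "
from h import *
cloud('scene','s2')"
```

```text
14.88 [598.   -7.9 299.4] ytool deg -33.42 w 54.1 F [ 2.   0.4 -1.6] 29.997358918190002 q [-0.11  0.2   1.06 -0.    1.88  0.48]
```

View pics/s2.png

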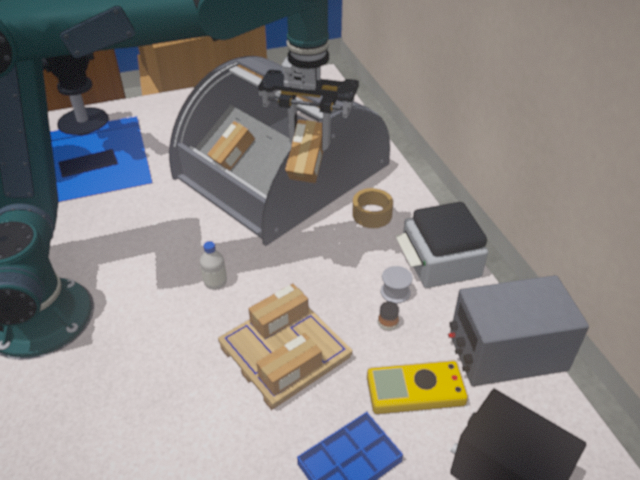

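Carton 2 hangs tilted in the gripper at (305,150); the slab, at (285,340), now holds cartons 3 and 4; carton 1 is still on the shelf at (232,145).

Emit:
{"name": "send_rows", "arguments": {
  "moves": [
    [[6,-50,0],10.5,-1],
    [[12,-82,0],21,-1],
    [[12,-82,-40],31.5,-1],
    [[12,-82,-90],42,-1],
    [[12,-82,-140],52.8,-1],
    [[12,-82,-190],52.8,-1],
    [[12,-82,-232],52.8,-1],
    [[12,-82,-245],52.8,-1]
  ]
}}

```text
clock: 15.92
position: [0.6071, -0.0873, 0.0507]
eef_rot: [-1.82, -2.551, 0.005]
wrist_force: [0.6, -0.3, -3.1]
gripper_width: 0.0537
gripper_force: 30.0
```

Emit:
{"name": "send_rows", "arguments": {
  "moves": [
    [[0,0,-15],0,-1],
    [[0,0,-22],0,-1],
    [[0,0,-29],0,-1],
    [[0,0,-36],0,-1],
    [[0,0,-42],0,-1],
    [[0,0,-46],0,-1],
    [[0,0,-46],0,-1]
  ]
}}

```text
clock: 16.8
position: [0.6131, -0.0862, 0.015]
eef_rot: [1.82, 2.555, 0.009]
wrist_force: [-2.3, 5.6, 8.5]
gripper_width: 0.054
gripper_force: 30.0
```

```bash
python3 st.py
```

```text
16.8 [613.1 -86.2  15. ] ytool deg 19.07 w 54.0 F [-2.3  5.6  8.5] 29.998567700386047 q [-0.23  0.34  1.46  0.    1.34 -0.57]
```

Emit:
{"name": "send_rows", "arguments": {
  "moves": [
    [[0,0,-4],0,-1],
    [[0,0,-8],0,-1],
    [[0,0,-11],0,-1],
    [[0,0,-11],0,-1]
  ]
}}

```text
clock: 17.3
position: [0.614, -0.0863, 0.004]
eef_rot: [1.819, 2.553, 0.011]
wrist_force: [-2.1, 6.1, 8.2]
gripper_width: 0.0537
gripper_force: 30.0
```

```bash
python3 st.py;python3 - <<'E'
from h import *
p,w=cloud("top","t5"); z=w[...,2];x,y=w[...,0],w[...,1]
hsv=cv2.cvtColor(p,cv2.COLOR_BGR2HSV); brown=(hsv[...,0]>5)&(hsv[...,0]<25)&(hsv[...,1]>50)
for b in blobs(brown&(z>.03)&(z<.08)&(x>.53)&(x<.7)&(y<-.03)&(y>-.25),80):
    q=w[b]; A=np.c_[q[:,:2],np.ones(len(q))]; c=np.linalg.lstsq(A,q[:,2],rcond=None)[0]
    print(rect(q[:,:2]),b.sum(),np.median(z[b]),"slope",c)
E
```

```text
17.3 [614.  -86.3   4. ] ytool deg 19.07 w 53.7 F [-2.1  6.1  8.2] 30.00123381614685 q [-0.23  0.35  1.47  0.    1.32 -0.57]
(array([ 539.1, -211.2]), array([82.4, 10.4]), -70.33) 104 0.031892637348041375 slope [-0.02589136 -0.01210524  0.04365887]
```

```bash
python3 - <<'E'
from h import *
for n in("top","scene"):
    p,w=cloud(n,n+"6"); z=w[...,2];x,y=w[...,0],w[...,1]
    for b in blobs((z>.035)&(z<.085)&(x>.545)&(x<.7)&(y<-.03)&(y>-.23),40):
        q=w[b]; A=np.c_[q[:,:2]-q[:,:2].mean(0),np.ones(len(q))]; c=np.linalg.lstsq(A,q[:,2],rcond=None)[0]
        print(n,rect(q[:,:2]),b.sum(),np.median(z[b]),"slope",c)
    if n=="scene": cv2.imwrite("pics/c6.png",cv2.resize(p[150:350,250:450],(600,600)))
E
```

```text
top (array([594. , -53.5]), array([35.5,  7.9]), 21.55) 50 0.04916803502080136 slope [ 0.0724985  -0.10001434  0.04895158]
scene (array([ 619.1, -108.8]), array([101.4,  81.7]), -73.56) 1060 0.04577926215393768 slope [-0.00325284  0.14978883  0.04820664]
```

View pics/c6.png

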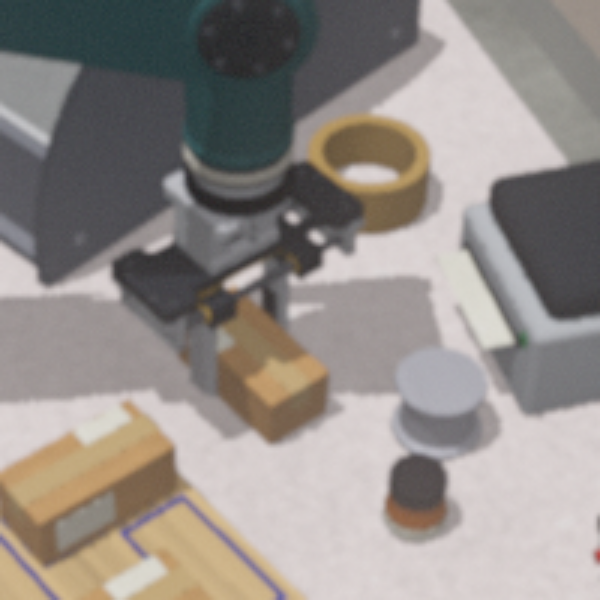

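Carton 2 rests nearly flat on the bench at (270,360) in the crop. I'll release it so it settles flat, then grip it again.

Emit:
{"name": "send_rows", "arguments": {
  "moves": [
    [[0,0,0],0,0.5],
    [[0,0,0],0,0.5],
    [[0,0,5],0,0.5],
    [[0,0,5],0,-1],
    [[0,0,5],0,-1],
    [[0,0,5],0,-1],
    [[0,0,5],0,-1]
  ]
}}

```text
clock: 18.32
position: [0.6104, -0.0882, 0.0033]
eef_rot: [1.823, 2.558, 0.001]
wrist_force: [1.6, -0.2, 0.9]
gripper_width: 0.0536
gripper_force: 30.0
```

```bash
python3 st.py; python3 - <<'E'
from h import *
n="scene"
p,w=cloud(n); z=w[...,2];x,y=w[...,0],w[...,1]
hsv=cv2.cvtColor(p,cv2.COLOR_BGR2HSV); brown=(hsv[...,0]>5)&(hsv[...,0]<25)&(hsv[...,1]>50)
for b in blobs(brown&(z>.037)&(z<.085)&(x>.56)&(x<.7)&(y<-.03)&(y>-.23),40):
        q=w[b]; A=np.c_[q[:,:2]-q[:,:2].mean(0),np.ones(len(q))]; c=np.linalg.lstsq(A,q[:,2],rcond=None)[0]
        d=(q[:,:2]*1000-[613,-86])@[np.cos(np.radians(-70.6)),np.sin(np.radians(-70.6))]
        print(n,rect(q[:,:2]),b.sum(),np.median(z[b]),"slope",c,"along",np.percentile(d,[1,98,99.5]))
E
```

```text
18.32 [610.4 -88.2   3.3] ytool deg 19.03 w 53.6 F [ 1.6 -0.2  0.9] 29.954022467136383 q [-0.24  0.35  1.47  0.    1.32 -0.57]
scene (array([ 616.5, -110.5]), array([97.5, 59.2]), -69.59) 739 0.043763399215729915 slope [0.00414777 0.00348499 0.04367403] along [-20.00428625  70.80306523  71.7171105 ]
```

Emit:
{"name": "send_rows", "arguments": {
  "moves": [
    [[0,0,0],0,0.5],
    [[0,0,0],0,0.5],
    [[-4,10,5],0,0.5],
    [[-4,10,5],0,-1],
    [[-4,10,5],0,-1],
    [[-4,10,5],0,-1],
    [[-4,10,5],0,-1]
  ]
}}

```text
clock: 19.25
position: [0.6062, -0.0779, 0.0085]
eef_rot: [-1.824, -2.558, -0.001]
wrist_force: [-0.3, 1.9, 2.7]
gripper_width: 0.054
gripper_force: 30.0
```

```bash
python3 st.py; cat >end.py <<'E'
import sys
from h import *
# far/near extents of the brown carton along dir angle from TCP; args: cam dirdeg zlo zhi
n,a,z0,z1=sys.argv[1],np.radians(float(sys.argv[2])),float(sys.argv[3]),float(sys.argv[4])
s=env.get_state()['position']; p,w=cloud(n); z=w[...,2]
hsv=cv2.cvtColor(p,cv2.COLOR_BGR2HSV); brown=(hsv[...,0]>5)&(hsv[...,0]<25)&(hsv[...,1]>50)
cor=np.array([.002,.0027]) if n=="scene" else 0
for b in blobs(brown&(z>z0)&(z<z1)&(np.hypot(w[...,0]-s[0],w[...,1]-s[1])<.105),40):
    q=w[b]; r=(q[:,:2]+cor-s[:2])*1000; A=np.c_[r/1000,np.ones(len(q))]
    al=r@[np.cos(a),np.sin(a)]; ac=r@[-np.sin(a),np.cos(a)]
    print(n,b.sum(),"z",np.median(q[:,2]).round(4),"along",np.percentile(al,[1,99]).round(1),"across",np.percentile(ac,[2,98]).round(1),"rect",rect(q[:,:2]),"slope",np.linalg.lstsq(A,q[:,2],rcond=None)[0][:2].round(3))
E
python3 end.py scene -70.8 .037 .06; python3 end.py top -70.8 .037 .06
```

```text
19.25 [606.2 -77.9   8.5] ytool deg 19.03 w 54.0 F [-0.3  1.9  2.7] 29.95141088962555 q [-0.22  0.33  1.48  0.    1.33 -0.55]
scene 810 z 0.0438 along [-24.5  79. ] across [-25.8  28.4] rect (array([ 614.2, -103.9]), array([110.9,  58.6]), -70.79) slope [0.013 0.015]
```

Emit:
{"name": "send_rows", "arguments": {
  "moves": [
    [[0,0,55],0,-1],
    [[0,0,110],0,-1],
    [[-28,-52,115],0.4,-1],
    [[-56,-104,115],0.4,-1],
    [[-84,-155,115],0.4,-1],
    [[-90,-165,100],0.4,-1],
    [[-90,-165,70],0.4,-1],
    [[-90,-165,55],0.4,-1]
  ]
}}

```text
clock: 20.35
position: [0.5145, -0.2419, 0.0599]
eef_rot: [-1.812, -2.56, 0.0]
wrist_force: [-0.0, -0.3, -2.4]
gripper_width: 0.0538
gripper_force: 30.0
```

```bash
python3 st.py; python3 end.py top -70.6 .085 .125;python3 end.py scene -70.6 .085 .125; python3 st.py
```

```text
20.35 [ 514.5 -241.9   59.9] ytool deg 19.43 w 53.8 F [-0.  -0.3 -2.4] 29.9501234292984 q [-0.54  0.2   1.53  0.    1.41 -0.88]
scene 1135 z 0.0934 along [-20.3  79.1] across [-25.1  27.6] rect (array([ 523.6, -269.8]), array([106.3,  58. ]), -70.28) slope [0.017 0.019]
20.45 [ 514.5 -241.4   59.9] ytool deg 19.48 w 54.0 F [ 0.5  0.  -1.9] 29.949864149093628 q [-0.54  0.2   1.53  0.    1.41 -0.88]
```

Emit:
{"name": "send_rows", "arguments": {
  "moves": [
    [[2,-2,-5],0,-1],
    [[2,-2,-10],0,-1],
    [[2,-2,-14],0,-1],
    [[2,-2,-17],0,-1],
    [[2,-2,-19],0,-1],
    [[2,-2,-20],0,-1],
    [[2,-2,-20],0,-1]
  ]
}}

```text
clock: 21.32
position: [0.5181, -0.2452, 0.0433]
eef_rot: [1.815, 2.564, 0.0]
wrist_force: [1.5, 0.1, -2.5]
gripper_width: 0.0537
gripper_force: 29.9
```

```bash
python3 st.py
```

```text
21.32 [ 518.1 -245.2   43.3] ytool deg 19.43 w 53.7 F [ 1.5  0.1 -2.5] 29.94997411966324 q [-0.54  0.22  1.54  0.    1.37 -0.88]
```

Emit:
{"name": "send_rows", "arguments": {
  "moves": [
    [[-1,2,-1],0,-1],
    [[-1,2,-3],0,-1],
    [[-1,2,-4],0,-1],
    [[-1,2,-4],0,-1]
  ]
}}

```text
clock: 21.82
position: [0.5173, -0.2432, 0.0405]
eef_rot: [1.814, 2.564, 0.0]
wrist_force: [-3.1, 2.0, 6.0]
gripper_width: 0.0537
gripper_force: 30.0
```

```bash
python3 st.py
```

```text
21.82 [ 517.3 -243.2   40.5] ytool deg 19.44 w 53.7 F [-3.1  2.   6. ] 29.95096206665039 q [-0.54  0.22  1.55  0.    1.37 -0.88]
```

Emit:
{"name": "send_rows", "arguments": {
  "moves": [
    [[0,0,0],0,0.9],
    [[0,0,0],0,0.9],
    [[0,0,0],0,0.9],
    [[0,0,40],0,1],
    [[0,0,100],0,1],
    [[0,20,158],0,1],
    [[0,60,205],-10,1],
    [[0,110,240],-20,1]
  ]
}}

```text
clock: 22.82
position: [0.5175, -0.1329, 0.2818]
eef_rot: [2.239, 2.2, 0.002]
wrist_force: [0.9, 0.6, 0.6]
gripper_width: 0.0941
gripper_force: 0.0
```

Emit:
{"name": "send_rows", "arguments": {
  "moves": [
    [[0,60,10],-10,1],
    [[0,120,10],-20,1],
    [[0,180,10],-30,1],
    [[0,240,10],-40,1],
    [[0,300,10],-50,1],
    [[0,360,10],-60,1],
    [[0,420,10],-63,1],
    [[0,455,10],-63,1]
  ]
}}

```text
clock: 23.82
position: [0.5168, 0.3241, 0.2889]
eef_rot: [3.058, 0.719, 0.0]
wrist_force: [0.7, 0.3, 0.0]
gripper_width: 0.0942
gripper_force: 0.0
```

```bash
python3 - <<'E'
from h import *
p,w=cloud("top","t7"); z=w[...,2];x,y=w[...,0],w[...,1]
for b in blobs((z>.07)&(z<.086)&(x>.3)&(x<.6)&(y<-.1)&(y>-.4),200): print(rect(w[b][:,:2]),b.sum(),np.median(z[b]))
E
python3 st.py
```

```text
(array([ 526.6, -264.9]), array([111.1,  54.4]), -70.04) 1160 0.07748895713274528
(array([ 468.9, -192. ]), array([110.9,  54.2]), 18.73) 1164 0.07763141180527866
(array([ 452.4, -321.1]), array([111.1,  54.9]), 19.0) 1185 0.07740801630168859
23.88 [515.6 330.1 287.5] ytool deg -63.14 w 93.9 F [-1.2  0.5 -0.7] 0.0 q [0.47 0.23 1.05 0.01 1.86 1.58]
```

Emit:
{"name": "send_rows", "arguments": {
  "moves": [
    [[1,1,-60],0,1],
    [[1,1,-120],0,1],
    [[1,1,-165],0,1],
    [[1,1,-180],0,1],
    [[1,1,-180],0,1]
  ]
}}

```text
clock: 24.5
position: [0.5181, 0.3226, 0.109]
eef_rot: [3.058, 0.718, -0.002]
wrist_force: [-0.9, 0.4, 0.4]
gripper_width: 0.0942
gripper_force: 0.0
```

```bash
python3 st.py
```

```text
24.5 [518.1 322.6 109. ] ytool deg -63.58 w 94.2 F [-0.9  0.4  0.4] 0.0 q [ 0.46  0.26  1.37 -0.    1.52  1.57]
```

Emit:
{"name": "send_rows", "arguments": {
  "moves": [
    [[-1,9,0],0,1],
    [[-1,9,0],0,-1],
    [[-1,9,0],0,-1],
    [[-1,9,0],0,-1],
    [[-1,9,0],0,-1],
    [[-1,9,0],0,-1],
    [[-1,9,0],0,-1],
    [[-1,9,40],0,-1]
  ]
}}

```text
clock: 25.5
position: [0.5145, 0.3304, 0.1446]
eef_rot: [3.056, 0.717, -0.016]
wrist_force: [0.1, 0.1, -1.3]
gripper_width: 0.054
gripper_force: 30.0
```

```bash
python3 st.py
```

```text
25.5 [514.5 330.4 144.6] ytool deg -63.57 w 54.0 F [ 0.1  0.1 -1.3] 29.991467893123627 q [ 0.48  0.25  1.3  -0.    1.6   1.59]
```

Emit:
{"name": "send_rows", "arguments": {
  "moves": [
    [[0,0,50],0,-1],
    [[0,0,105],0,-1],
    [[0,0,150],0,-1],
    [[3,-40,153],0,-1],
    [[15,-95,153],0,-1],
    [[28,-150,153],0,-1],
    [[41,-205,153],10,-1],
    [[54,-260,153],20,-1]
  ]
}}

```text
clock: 26.5
position: [0.5712, 0.0701, 0.3018]
eef_rot: [-2.883, -1.247, 0.001]
wrist_force: [1.4, -0.8, -0.7]
gripper_width: 0.0538
gripper_force: 30.0
```

```bash
python3 st.py
```

```text
26.5 [571.2  70.1 301.8] ytool deg -43.23 w 53.8 F [ 1.4 -0.8 -0.7] 29.98982012271881 q [0.02 0.15 1.11 0.   1.88 0.78]
```

Emit:
{"name": "send_rows", "arguments": {
  "moves": [
    [[12,-50,0],10.5,-1],
    [[24,-100,0],21,-1],
    [[37,-150,0],31.5,-1],
    [[37,-158,-45],42,-1],
    [[37,-158,-95],52.5,-1],
    [[37,-158,-150],62.6,-1],
    [[37,-158,-205],62.6,-1],
    [[37,-158,-245],62.6,-1]
  ]
}}

```text
clock: 27.5
position: [0.6062, -0.0857, 0.0534]
eef_rot: [-1.821, -2.555, 0.002]
wrist_force: [-0.2, 0.5, -1.6]
gripper_width: 0.0538
gripper_force: 30.0
```

Emit:
{"name": "send_rows", "arguments": {
  "moves": [
    [[0,0,-8],0,-1],
    [[0,0,-16],0,-1],
    [[0,0,-24],0,-1],
    [[0,0,-32],0,-1],
    [[0,0,-40],0,-1],
    [[0,0,-45],0,-1],
    [[0,0,-49],0,-1],
    [[0,0,-49],0,-1]
  ]
}}

```text
clock: 28.5
position: [0.6114, -0.0846, 0.0139]
eef_rot: [1.819, 2.554, 0.009]
wrist_force: [-1.3, 7.3, 7.7]
gripper_width: 0.0539
gripper_force: 30.0
```

```bash
python3 st.py; python3 end.py scene -70.8 .037 .08
```

```text
28.5 [611.4 -84.6  13.9] ytool deg 19.08 w 53.9 F [-1.3  7.3  7.7] 30.001269578933716 q [-0.23  0.34  1.46  0.    1.33 -0.57]
scene 898 z 0.0487 along [-20.2  77.3] across [-26.4  27.5] rect (array([ 620.5, -112.8]), array([103.7,  59.4]), -72.15) slope [0.005 0.152]
```

Emit:
{"name": "send_rows", "arguments": {
  "moves": [
    [[0,0,-5],0,-1],
    [[0,0,-9],0,-1],
    [[0,0,-9],0,0.7],
    [[0,0,-9],0,0.7],
    [[0,0,-3],0,0.7],
    [[7,-20,-3],0,0.7],
    [[15,-43,-3],0,0.7],
    [[15,-43,-3],0,0.7]
  ]
}}

```text
clock: 29.55
position: [0.6237, -0.1321, 0.005]
eef_rot: [1.828, 2.554, -0.0]
wrist_force: [0.2, 0.5, -0.1]
gripper_width: 0.0797
gripper_force: 0.0
```

```bash
python3 st.py; python3 end.py scene -70.8 .037 .08
```

```text
29.55 [ 623.7 -132.1    5. ] ytool deg 18.84 w 79.7 F [ 0.2  0.5 -0.1] 0.0 q [-0.3   0.39  1.41 -0.    1.34 -0.63]
scene 443 z 0.0436 along [-25.2  26.6] across [-22.4  30.2] rect (array([ 625.7, -133.2]), array([56.8, 56.5]), 20.96) slope [0.001 0.013]
```

Emit:
{"name": "send_rows", "arguments": {
  "moves": [
    [[0,0,3],0,-1],
    [[0,0,3],0,-1],
    [[0,0,3],0,-1],
    [[0,0,3],0,-1],
    [[0,0,3],0,-1]
  ]
}}

```text
clock: 30.22
position: [0.6234, -0.1287, 0.0085]
eef_rot: [1.823, 2.558, 0.001]
wrist_force: [1.5, 1.0, 1.5]
gripper_width: 0.0539
gripper_force: 29.9
```

```bash
python3 st.py; python3 end.py scene -70.8 .037 .08; python3 end.py top -70.8 .037 .06
```

```text
30.23 [ 623.4 -128.7    8.5] ytool deg 19.06 w 53.9 F [1.5 1.  1.5] 29.9141925573349 q [-0.29  0.39  1.41  0.    1.35 -0.63]
scene 428 z 0.0439 along [-23.5  29.4] across [-26.   27.8] rect (array([ 624.1, -131.3]), array([60.8, 59. ]), 19.24) slope [-0.06   0.041]
top 223 z 0.0459 along [-78.  -27.2] across [-24.8  24.9] rect (array([600.4, -88.9]), array([65.7, 40.2]), -17.39) slope [0.013 0.011]
```

Emit:
{"name": "send_rows", "arguments": {
  "moves": [
    [[0,0,55],0,-1],
    [[0,0,110],0,-1],
    [[-45,-29,115],0,-1],
    [[-95,-62,115],0,-1],
    [[-145,-94,115],0.4,-1],
    [[-195,-127,115],0.4,-1],
    [[-220,-143,110],0.4,-1],
    [[-220,-143,65],0.4,-1]
  ]
}}

```text
clock: 31.32
position: [0.4032, -0.2756, 0.076]
eef_rot: [1.815, 2.554, -0.003]
wrist_force: [0.7, -0.1, -2.4]
gripper_width: 0.0536
gripper_force: 29.9
```

```bash
python3 end.py top 109.4 .085 .135;python3 end.py scene 109.4 .085 .135; python3 st.py
```

```text
top 593 z 0.1125 along [20.9 82.2] across [-29.2  20. ] rect (array([ 389.2, -226.1]), array([62.4, 53.3]), -70.07) slope [-0.067 -0.075]
scene 50 z 0.1027 along [36.4 47.6] across [-28.8  -6.9] rect (array([ 399.7, -227.7]), array([22.3, 11.5]), 26.39) slope [ 0.028 -0.16 ]
scene 795 z 0.1019 along [-29.9  24.6] across [-28.5  25.3] rect (array([ 399.7, -274.3]), array([59. , 56.2]), -73.27) slope [-0.017  0.131]
31.43 [ 398.9 -269.8   68.1] ytool deg 19.34 w 54.1 F [-0.5  1.3 -2.4] 29.91399049758911 q [-0.71  0.01  1.72 -0.    1.41 -1.05]
```

Emit:
{"name": "send_rows", "arguments": {
  "moves": [
    [[0,0,-5],0,-1],
    [[0,0,-8],0,-1],
    [[0,0,-12],0,-1],
    [[0,0,-12],0,-1],
    [[0,0,-12],0,-1]
  ]
}}

```text
clock: 32.05
position: [0.4034, -0.2723, 0.0616]
eef_rot: [1.814, 2.564, -0.0]
wrist_force: [-0.3, 0.5, -1.3]
gripper_width: 0.0531
gripper_force: 29.9
```

```bash
python3 st.py; python3 end.py top 109.4 .085 .135; python3 st.py
```

```text
32.05 [ 403.4 -272.3   61.6] ytool deg 19.45 w 53.1 F [-0.3  0.5 -1.3] 29.914205074310303 q [-0.71  0.02  1.73  0.    1.39 -1.05]
top 548 z 0.0986 along [20.5 81.8] across [-28.9  19.7] rect (array([ 389.2, -223.5]), array([62.7, 53.3]), -70.57) slope [-0.017 -0.022]
32.1 [ 403.3 -272.3   61.6] ytool deg 19.44 w 54.2 F [ 0.2 -0.5 -1.1] 29.914146065711975 q [-0.71  0.02  1.73  0.    1.39 -1.05]
```

Emit:
{"name": "send_rows", "arguments": {
  "moves": [
    [[0,0,-5],0,-1],
    [[0,0,-10],0,-1],
    [[0,0,-14],0,-1],
    [[0,0,-17],0,-1],
    [[0,0,-19],0,-1],
    [[0,0,-21],0,-1],
    [[0,0,-21],0,-1]
  ]
}}

```text
clock: 32.98
position: [0.4032, -0.2723, 0.0405]
eef_rot: [1.814, 2.564, 0.0]
wrist_force: [-0.7, -0.6, -0.4]
gripper_width: 0.0535
gripper_force: 29.9
```

```bash
python3 st.py
```

```text
32.98 [ 403.2 -272.3   40.5] ytool deg 19.43 w 53.5 F [-0.7 -0.6 -0.4] 29.91291493177414 q [-0.71  0.04  1.76  0.    1.34 -1.05]
```

Nearly touching; lower a last millimetre or so, release, and rise clear.

Emit:
{"name": "send_rows", "arguments": {
  "moves": [
    [[0,0,-1],0,-1],
    [[0,0,-1.5],0,0.6],
    [[0,0,-1.5],0,0.6],
    [[0,0,-1.5],0,0.6],
    [[0,0,30],0,0.8],
    [[0,0,80],0,1],
    [[0,0,140],0,1],
    [[0,-60,180],0,1]
  ]
}}

```text
clock: 33.98
position: [0.4046, -0.3234, 0.2195]
eef_rot: [1.805, 2.564, 0.0]
wrist_force: [0.6, -0.6, 0.2]
gripper_width: 0.0942
gripper_force: 0.0
```

Emit:
{"name": "send_rows", "arguments": {
  "moves": [
    [[-60,-60,40],0,1],
    [[-60,-120,60],0,1],
    [[-60,-180,60],0,1],
    [[-60,-220,60],0,1],
    [[-60,-220,60],0,1],
    [[-60,-220,60],0,1]
  ]
}}

```text
clock: 34.72
position: [0.3431, -0.5439, 0.2741]
eef_rot: [-1.814, -2.563, -0.002]
wrist_force: [0.5, 0.0, -0.1]
gripper_width: 0.0944
gripper_force: 0.0
```

```bash
python3 - <<'E'
from h import *
p,w=cloud("top","t9"); z=w[...,2];x,y=w[...,0],w[...,1]
for b in blobs((z>.07)&(z<.086)&(x>.3)&(x<.6)&(y<-.1)&(y>-.4),200): print(rect(w[b][:,:2]),b.sum(),np.median(z[b]))
E
python3 st.py
```

```text
(array([ 526.4, -264.8]), array([111.1,  54.1]), -69.93) 1160 0.07737061783830756
(array([ 468.8, -192. ]), array([111.2,  54.2]), 18.59) 1164 0.07759015622830756
(array([ 452.3, -320.9]), array([110.6,  54.5]), 18.66) 1189 0.07746718438881173
(array([ 396.3, -246.5]), array([111. ,  54.9]), -71.32) 1190 0.07760841127835061
34.77 [ 343.4 -543.3  275.3] ytool deg 19.48 w 93.6 F [-0.3 -0.4  1.2] 0.0 q [-1.1   0.3   0.99  0.    1.86 -1.44]
```

View pics/t9.png

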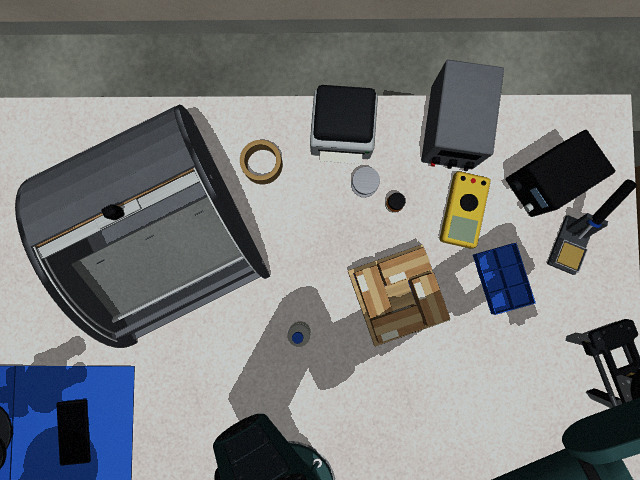

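The pinwheel on the slab at (398,295) is complete, with each carton within about 2 mm of its outline. The shutter is up with its pull at (113,211), the other things are where they were, and the arm is clear. Handing in.

```bash
python3 -c "
from station import env
print(env.sign_off())"
```

```text
the job is handed in; nothing more can be done
None
```

The job is handed in at about 35 s of the 72 s allowed: the shutter is fully up and left up, the last top view measures all four cartons flat and within about 2 mm of their outlines, and nothing else on the bench was seen to move; the hand-in gave no verdict.

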